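Shut the acrylic photo frame and snap its cap on

TASK

The photo frame lying on its back has a new photo in it: push its hinged clear cover down until it seats fully home on its catch, then take the metal snap cap from the coaster and press it down over the stud in the cover's notch until it clicks. Keep pressing firmly after the click, and finish while still bearing down on the cap, with the cover shut. Leave the bowl, the pen and the clamped picture where they are.

Things in the scene. Friction and masses are not known exactly. Their poses are not given: they have to be found in the camera images.
- frame: Acrylic photo frame lying flat, fixed: a shallow tray 170 mm (its x) by 200 mm (its y), 18 mm high, photo inside. Origin at the centre of its underside, z up; its x points from the stud side to the hinge side. Stud at x = -58 mm, y = 0; hinge line of the cover at x = +80 mm, z = 18 mm, along y. Top face of the shut cover: z = 24 mm.
- cover (a joint): Angle (rad) of the frame's clear hinged cover: 0 = fully shut, grows as it swings up; starts at 0.45 to 0.95. Plate 166 mm from hinge to free edge, 190 mm wide, 6 mm thick, metal strips on both these edges; a 38 mm wide notch in the free edge clears the stud. It stays where left (1 N moves it). Over the last 0.09 rad a catch resists, about 5 N at the free edge, then snaps it home.
- cover_hinge (a point): Middle of the cover's hinge line; axes like the frame's when shut, turning with the cover about y.
- edge_left (a point): Push spot on the cover's outer (upper) face near its free edge, at +y of the notch: 158 mm from the hinge line, 57 mm to +y of the middle (frame axes), 6 mm above the hinge line when shut. Moves with the cover.
- edge_right (a point): The like push spot on the other side of the notch, 57 mm to -y of the middle.
- stud_top (a point): Tip of the upright steel stud, on its axis, 50 mm above the work surface; axes like the frame's. The tip is a cone, 4 to 12 mm across over 6 mm; below it a 12 mm shaft with a sprung bulb 20 mm across, widest 14.5 mm below the tip, over which the cap's lip must ride. Pushed on, the cap first rests on the bulb, its centre 59 mm above the work surface; it needs about 5 to 12 N to go on.
- washer: Springy black silicone washer around the stud's foot, 29 mm across; origin on the stud axis 18 mm above the work surface when untouched, its top 10 mm above its origin. It gives up to 2.5 mm when pressed, 1 N at first touch rising to about 6 N, then it is solid.
- cap_mid (a point): Centre of the loose metal snap cap, half-way up (z along its axis, up). Knob 30 mm across, 38 mm high overall, closed on top; flange 40 mm across, 3 mm thick at its foot; about 60 g. Stands on the coaster, mouth down. Lip of the mouth 16 mm across inside, 3 mm thick; above it a bore 23 mm across. Clicked on, the centre is about 47 mm above the work surface; fully pressed, 44.5 mm.
- coaster: Round dark coaster, 100 mm across and 5 mm thick, fixed; origin at the centre of its underside. The cap stands on it within 15 mm of its centre.
- bowl: Teal ceramic bowl, 120 mm across and 50 mm high, loose; origin at the centre of its underside. Leave alone.
- pen: Aluminium pen lying on the credenza, 134 mm long along its x, 9 mm thick, loose; origin under its middle. Leave alone.
- clamp: Chrome spring clamp on a 60 mm foot gripping a small upright acrylic picture 130 mm wide (its y), 115 mm high in all, loose; origin at the centre of the foot's underside. Leave alone.
Mind the look-alikes: they are no part of the job. Several things look just like the part that bears cap_mid: the one meant starts farthest to the robot's left.

How it is judged:
On the way, in this order (a step that is already met when the one before it is completed fails the run):
1. the cover is shut, seated on its catch (value of joint cover below 0.02 rad), for 0.2 s.
2. with the cover still shut, the cap has clicked onto the stud (value of joint cover below 0.02 rad and horizontal distance between cap_mid and stud_top below 0.004 m and z of cap_mid in the frame of frame below 0.049 m), for 0.2 s.
At the end, for the whole second after the job is handed in: The cover is shut (under 0.02 rad), the cap is clicked on the stud (centre within 4 mm of the stud's axis and under 47.5 mm above the work surface, within 0.12 rad of upright), and the robot's fingers are still on the cap, pressing it on the washer with more than 3.5 N (value of joint cover below 0.02 rad and horizontal distance between cap_mid and stud_top below 0.004 m and z of cap_mid in the frame of frame below 0.0475 m and angle between cap_mid's own z axis and vertical below 0.12 rad and contact force between cap and washer above 3.5 N and contact force between the fingers and cap above 2 N); the arm keeps its last pose, push and grip.
It fails at once if the bowl is moved more than 25 mm (distance of bowl from where it was at the start of the episode above 0.025 m).
It fails at once if the pen is moved more than 25 mm (distance of pen from where it was at the start of the episode above 0.025 m).
It fails at once if the clamped picture is moved more than 25 mm (distance of clamp from where it was at the start of the episode above 0.025 m).
It fails at once if the clamped picture is tipped (angle between clamp's own z axis and vertical above 0.3 rad).
It also fails if it takes over 72 s, if anything falls off the work surface, if the arm or the gripper's body presses on something with over 40 N, if the wrist force passes 120 N, or if a joint passes its speed limit or range.

ROBOT

A 6-joint arm with a two-finger parallel gripper is mounted at the origin on the work surface. World frame = base frame: x ahead of the robot, y to its left, z up, the work surface at z = 0. Lengths are in m, angles in rad, forces in N, time in s.
With the tool pointing down it reaches from about 0.4 to 0.825 m from the base axis. Payload 7 kg.
Tool frame: the origin (TCP) lies midway between the tips of the shut fingers; the grasp point (between the pads) lies arm.hold_point_z behind it (arm.hold_point_z is the distance from the TCP to the grasp point, in m); z points along the fingers, y is the line along which they close (so a half turn about z gives the same grasp; the last joint's range is limited). The gripper opens to 88 mm and grips with 3 to 60 N. Pads are 19 mm wide; open, the fingers measure 130 mm over their backs; the gripper's body (78 mm by 193 mm) begins 47 mm behind the grasp point.
Start: joints at [1.489, 0.359, 0.012, 0, -1.224, -0.288], TCP at [0.244, 0.629, 0.227] pointing down, gripper open.
Joint ranges: [-3.07, 3.07], [-1.43, 2.12], [-1.02, 1.25], [-3.03, 1.67], [-3.05, -0], [-3.03, 3.03]. Speed limits (rad/s): [2.39, 2.39, 3.01, 3.14, 3.14, 3.14].

INTERFACE

Orientations are given as [roll, pitch, yaw] about the fixed x, y, z axes, in that order (R = Rz(yaw) Ry(pitch) Rx(roll)).
In Python, from station import arm gives the robot as it stands.
- The arm moves only by the shell command python3 -m crank 'ROWS' [OPENING] [FORCE]. ROWS is JSON, a list that holds one entry, the list of rows, each a list of 4 numbers: the shift along the tool's x, y, z in units of 25 mm (1.0 is 25 mm), then the turn about the tool's z in units of 5 degrees (1.0 is 5 degrees). A call has 1 to 12 rows; each row is the pose to reach, as a shift and turn from the pose commanded when the call began, along the tool's axes at that moment; what a row does not reach only later rows make up. A row lasts 1/8 s, in which the tool goes at most 62.5 mm and 10.7 degrees, less where a joint would pass 70% of its speed; a pose out of reach is approached as far as the arm can. A call with a gripper value outside its range is refused whole. OPENING is the closure, from 0 (fully open) to 1 (shut), set as the call begins (- or left out, the last holds). The fingers move at their own pace and stop on an object; FORCE is the grip in N (left out, the last holds). Time passes only in rows, so rows that repeat a pose let the fingers close. It gives the time, the measured TCP pose, the force, the opening and the grip force at its end, in the units of the state.
- arm.get_state(): the state, without advancing time (a new reading comes with each control period).
- arm.grab_frame(name): name is "side" or "top"; returns (picture, depth): 420x560x3 uint8, red, green, blue; 420x560 float32, m along the optical axis (not along the pixel's ray), 0 where there is no reading.
- arm.get_calibration(name): a dict with "mtx" (3x3 intrinsics, pixels), "R" (3x3) and "t" (3): a world point X has camera coordinates R X + t. Camera axes: x right, y down, z forward; pixel columns grow to the right and rows downward; lengths in m; the calibration is good to about 2 mm. A picture is of the moment at which its call begins. get_calibration takes no time and is no camera call.
- arm.job_done(): hands the job in; it is judged then, once.
Trained networks look in the newest picture that a camera, given by its name, has taken for a name from the list of things; names that differ only in an ending like _2 or _b are one class to them, and where a whole thing is asked for, a point or a joint stands for the part that bears it (a point fixed in the world has none). Each returns a list of dicts, best first, with "score" (0 to 1); they miss things now and then, are a little off and sometimes report something else, mostly with a low value. They report only what shows in the picture. A call takes as long as a camera call. They do not tell look-alikes from the thing itself.
- arm.recognise(thing, camera): "extent" ([left, top, width, height] in pixels, round what is visible of it).
- arm.trace(thing, camera): "mask" (420x560 bool, what is visible of it) and "extent" ([left, top, width, height] in pixels, round what is visible of it).
The state is a dict: "t": time; "q": joint angles; "qd": joint speeds; "joint_efforts": joint torques, N m; "eef_pos": TCP position; "ee_rot": TCP orientation; "force": force on the tool from outside, world axes, zero at the start; "moment": the same for the moment, N m; "width": finger opening in m; "gripper_force": force on a finger pad.
Only numpy, scipy, OpenCV 4.12 (cv2) and the standard library are available. Lean on these libraries where they do the work, as an engineer would, in place of code of your own. Each camera call takes 0.05 s, during which the arm holds its last target. There are 200 camera calls.

## Working session

There is one attempt and no reset: what is moved stays moved. The work goes in short steps, Python scripts to look and compute and a shell command to move; the robot and the scene stay as the last step left them, time stands still between calls to the robot, and variables do not carry over. Pictures are saved under pics/ and viewed, at most 10 in all, crops included, and the job is handed in when it is done.

```bash
ls; mkdir -p pics
cat > h.py <<'E'
import numpy as np, cv2
from station import arm
def pts(cam, depth, mask):
    c=arm.get_calibration(cam); K=np.array(c['mtx']);R=np.array(c['R']);t=np.array(c['t']).ravel()
    v,u=np.nonzero(mask&(depth>0)); z=depth[v,u]
    P=np.stack([(u-K[0,2])/K[0,0]*z,(v-K[1,2])/K[1,1]*z,z],1)
    return (P-t)@R   # R^T (P-t)
E
python3 - <<'E'
from h import *
s=arm.get_state(); print({k:np.round(v,3).tolist() for k,v in s.items()}, arm.hold_point_z)
for cam in('side','top'):
    im,d=arm.grab_frame(cam); cv2.imwrite(f'pics/{cam}0.png',im[:,:,::-1])
    for th in('frame','cover','cap_mid','coaster','bowl','pen','clamp','washer'):
        for r in arm.trace(th,cam)[:5]:
            if r['score']<.3: continue
            p=pts(cam,d,r['mask']); 
            if len(p): print(cam,th,round(r['score'],2),[int(x) for x in r['extent']],'med',np.median(p,0).round(3),'lo',np.percentile(p,3,axis=0).round(3),'hi',np.percentile(p,97,axis=0).round(3))
E
```

```text
pics
{'t': 0.0, 'q': [1.489, 0.359, 0.011, -0.0, -1.224, -0.288], 'qd': [0.0, 0.0, -0.001, 0.001, -0.001, 0.0], 'joint_efforts': [0.0, -58.271, 29.305, 6.997, 0.007, -0.0], 'eef_pos': [0.244, 0.629, 0.226], 'ee_rot': [3.14, -0.0, -0.37], 'force': [-0.226, 0.433, -0.532], 'moment': [0.07, -0.048, -0.016], 'gripper_force': 0.0, 'width': 0.088} 0.0188
side frame 0.63 [209, 163, 145, 132] med [0.535 0.048 0.01 ] lo [ 0.457 -0.06   0.002] hi [0.628 0.137 0.144]
side cover 0.64 [213, 161, 126, 69] med [0.536 0.039 0.123] lo [ 0.509 -0.063  0.001] hi [0.654 0.132 0.147]
side cap_mid 0.96 [197, 317, 25, 34] med [0.454 0.259 0.033] lo [0.444 0.241 0.006] hi [0.474 0.272 0.044]
side cap_mid 0.89 [324, 333, 26, 31] med [0.318 0.143 0.029] lo [0.305 0.125 0.001] hi [0.338 0.154 0.04 ]
side cap_mid 0.74 [282, 305, 26, 35] med [0.387 0.154 0.028] lo [0.376 0.136 0.002] hi [0.406 0.165 0.04 ]
side cap_mid 0.56 [329, 289, 26, 28] med [0.362 0.075 0.028] lo [0.35  0.056 0.002] hi [0.381 0.085 0.04 ]
side coaster 0.62 [181, 314, 69, 61] med [0.442 0.254 0.005] lo [0.408 0.206 0.002] hi [0.495 0.295 0.
[... 914 characters left out ...]
0.132 0.038] lo [0.308 0.119 0.002] hi [0.34  0.149 0.041]
top cap_mid 0.68 [132, 249, 25, 23] med [0.462 0.25  0.041] lo [0.446 0.238 0.007] hi [0.479 0.267 0.046]
top coaster 0.89 [124, 239, 54, 56] med [0.448 0.243 0.006] lo [0.411 0.205 0.003] hi [0.498 0.292 0.009]
top bowl 0.89 [400, 221, 70, 63] med [ 0.476 -0.281  0.025] lo [ 0.424 -0.324  0.005] hi [ 0.527 -0.222  0.053]
top pen 0.85 [200, 74, 12, 62] med [0.775 0.148 0.009] lo [0.71  0.14  0.005] hi [0.827 0.156 0.012]
top clamp 0.56 [317, 72, 74, 48] med [ 0.767 -0.124  0.069] lo [ 0.748 -0.184  0.004] hi [ 0.781 -0.066  0.117]
top washer 0.39 [251, 241, 19, 14] med [0.484 0.039 0.029] lo [0.474 0.028 0.019] hi [0.5   0.054 0.036]
```

View pics/top0.png

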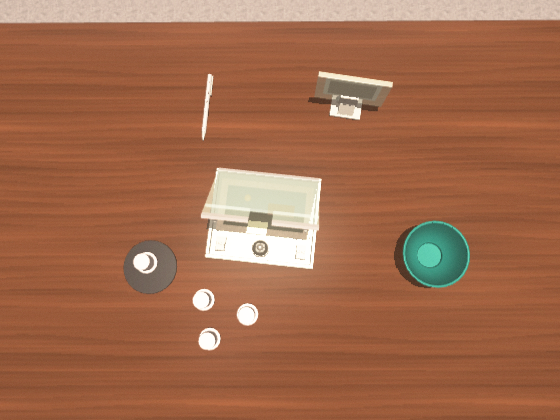

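View pics/side0.png

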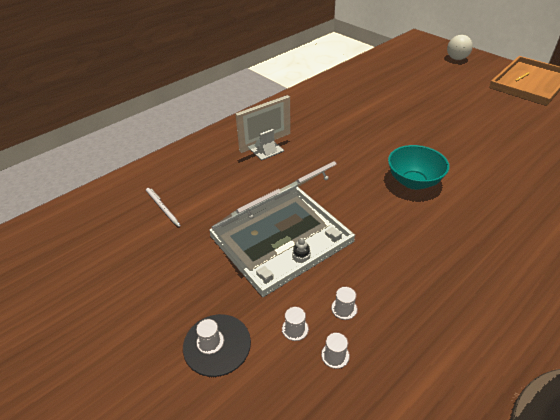

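Run:
```python
from h import *
for cam in('side','top'):
    c=arm.get_calibration(cam); R=np.array(c['R']);t=np.array(c['t']).ravel(); print(cam,'pos',(-R.T@t).round(3),np.array(c['mtx']).round(1).tolist())
    im,d=arm.grab_frame(cam)
    # frame tray footprint: hinge and side points from full depth; list points in z bands
    p=pts(cam,d,np.ones(d.shape,bool))
    for lo,hi in((.012,.022),(.04,.056),(.10,.16)):
        q=p[(p[:,2]>lo)&(p[:,2]<hi)&(p[:,0]>.42)&(p[:,0]<.68)&(abs(p[:,1]-.04)<.14)]
        if len(q)>5: 
            r=cv2.minAreaRect(q[:,:2].astype(np.float32)*1000); print(lo,len(q),r, np.median(q,0).round(4))
    # caps
    for r in arm.trace('cap_mid',cam):
        q=pts(cam,d,r['mask']); top=q[q[:,2]>q[:,2].max()-.006]
        print('cap',round(r['score'],2),q[:,2].max().round(3),(top.min(0)/2+top.max(0)/2).round(4),cv2.minEnclosingCircle(top[:,:2].astype(np.float32)*1000))
    # stud 
    q=p[(abs(p[:,0]-.484)<.03)&(abs(p[:,1]-.043)<.03)&(p[:,2]>.031)]
    print('stud',len(q),q[np.argsort(-q[:,2])][:12].round(4).tolist())
```

```text
side pos [0.13  0.403 0.595] [[444.8, 0.0, 281.6], [0.0, 444.8, 205.5], [0.0, 0.0, 1.0]]
0.012 1874 ((544.1131591796875, 36.79541015625), (201.6934356689453, 172.2493133544922), 83.7013931274414) [0.4938 0.0525 0.0173]
0.04 112 ((542.2818603515625, 41.860904693603516), (188.3802947998047, 126.79209899902344), 80.55358123779297) [0.4922 0.0466 0.0484]
0.1 660 ((532.528564453125, 38.76271438598633), (191.0675048828125, 45.01502990722656), 82.18126678466797) [0.525  0.051  0.1432]
cap 0.9 0.046 [0.461  0.2557 0.043 ] ((461.1382751464844, 255.3187255859375), 15.1854829788208)
cap 0.73 0.041 [0.3224 0.1362 0.0377] ((322.4238586425781, 136.53656005859375), 15.180928230285645)
cap 0.68 0.041 [0.3659 0.0675 0.0377] ((365.5119323730469, 67.7005615234375), 15.195845603942871)
cap 0.66 0.042 [0.3921 0.1494 0.0389] ((393.12725830078125, 149.1329803466797), 15.172245979309082)
cap 0.62 0.149 [0.5186 0.0402 0.146 ] ((518.7166748046875, 40.31451416015625), 94.57972717285156)
stud 100 [[0.5132, 0.0165, 0.1452], [0.5134, 0.0185, 0.1442], [0.5137, 0.0138, 0.1433], [0.485, 0.0452, 0.0515], [0.4842, 0.0
[... 692 characters left out ...]
48 [0.4626 0.2548 0.0447] ((462.82843017578125, 254.68746948242188), 14.910148620605469)
cap 0.77 0.044 [0.3671 0.0665 0.0408] ((367.5412902832031, 66.54423522949219), 14.5679931640625)
cap 0.73 0.044 [0.3242 0.1348 0.0407] ((323.85186767578125, 135.27975463867188), 14.676551818847656)
cap 0.67 0.043 [0.3942 0.147  0.0396] ((394.32177734375, 147.3103790283203), 14.555609703063965)
stud 91 [[0.488, 0.0433, 0.052], [0.4898, 0.0433, 0.0517], [0.4845, 0.0397, 0.0514], [0.4863, 0.0415, 0.0511], [0.4864, 0.0433, 0.0508], [0.4846, 0.0415, 0.0506], [0.4864, 0.0451, 0.0504], [0.4882, 0.0416, 0.0499], [0.4847, 0.0451, 0.0498], [0.4864, 0.0398, 0.0497], [0.49, 0.0451, 0.0497], [0.4882, 0.0451, 0.0496]]
```

The side view shows the target cap on the coaster at about (207,335), the stud at (302,247) and the open cover. The top view shows the cap at (145,262) and the frame at (262,218). Both cameras agree on the frame (centre about 0.545, 0.0365, yaw -0.111), the stud (0.487, 0.043) and the cap (0.462, 0.255). I'll move above the cover with the fingers open, one on each side of the notch.

```bash
python3 -m crank '[[[20.6,17.5,1.1,-3],[20.6,17.5,1.1,-3],[20.6,17.5,1.1,-3],[20.6,17.5,1.1,-3],[20.6,17.5,1.1,-3],[20.6,17.5,1.1,-3],[20.6,17.5,1.1,-3],[20.6,17.5,1.1,-3],[20.6,17.5,1.1,-3],[20.6,17.5,1.1,-3],[20.6,17.5,1.1,-3],[20.6,17.5,1.1,-3]]]' 0 40
```

```text
t: 2.6
eef_pos: [0.5669, 0.0322, 0.1985]
ee_rot: [3.141, 0.001, -0.112]
force: [-0.6, -0.1, -0.7]
width: 0.0876
gripper_force: 0.0
```

```bash
python3 -m crank '[[[-0.6,0,1.2,0],[-1.0,0,1.8,0],[-1.3,0,2.3,0],[-1.7,0,2.7,0],[-2.1,0,3.2,0],[-2.5,0,3.65,0],[-2.8,0,4.1,0],[-3.1,0,4.65,0],[-3.35,0,5.2,0],[-3.5,0,5.7,0],[-3.6,0,6.1,0],[-3.6,0,6.1,0]]]'
python3 - <<'E'
from h import *
im,d=arm.grab_frame('side'); cv2.imwrite('pics/s1.png',cv2.resize(im[120:320,160:400],None,fx=3,fy=3)[:,:,::-1])
print(arm.get_state()['force'])
E
```

```text
t: 4.1
eef_pos: [0.4759, 0.0447, 0.0457]
ee_rot: [3.141, 0.002, -0.108]
force: [0.3, -0.3, 0.3]
width: 0.0875
gripper_force: 0.0
[ 1.13117748  0.3218915  -0.82401767]
```

View pics/s1.png

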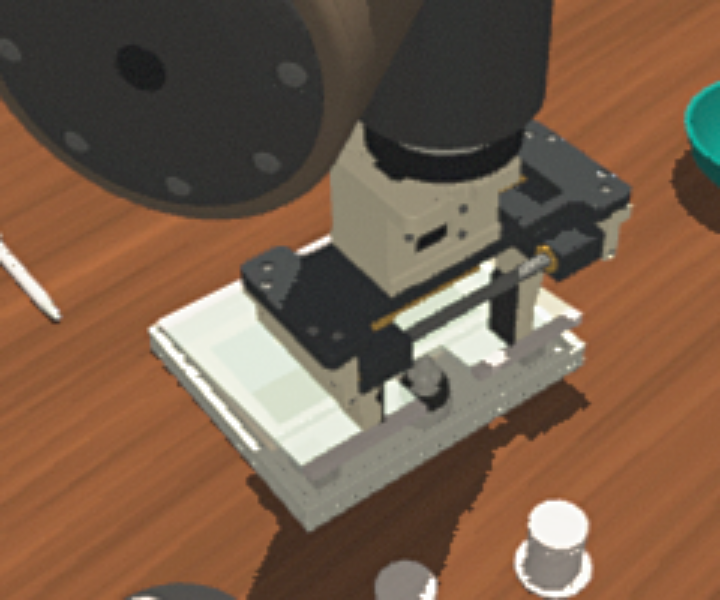

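The cover is nearly down, with a fingertip resting on each side of the notch at about (370,420) and (515,340), and the stud clear between them. Next I'll press it home.

```bash
python3 -m crank '[[[-0.05,0,0.3,0],[-0.05,0,0.5,0],[-0.05,0,0.7,0],[-0.05,0,0.9,0],[-0.05,0,1.0,0],[-0.05,0,1.1,0],[-0.05,0,1.1,0],[-0.05,0,1.1,0]]]'
```

```text
t: 5.15
eef_pos: [0.4756, 0.0451, 0.0231]
ee_rot: [-3.141, -0.002, -0.107]
force: [-22.4, 2.9, 64.8]
width: 0.0881
gripper_force: 32.2
```

```bash
python3 -m crank '[[[0,0,-1,0],[0,0,-2.5,0],[0,0,-4,0],[0,0,-4,0],[-0.4,-2.5,-4,0],[-0.8,-5,-4,0],[-1.2,-7,-4,0],[-1.44,-8.3,-4,0],[-1.44,-8.3,-4,0],[-1.44,-8.3,-4,0],[-1.44,-8.3,-4,0]]]'
python3 - <<'E'
from h import *
s=arm.get_state();tcp=s['eef_pos'];print(tcp,s['ee_rot'],s['force'])
for cam in('side','top'):
    im,d=arm.grab_frame(cam); cv2.imwrite(f'pics/{cam}2.png',im[:,:,::-1])
    p=pts(cam,d,np.ones(d.shape,bool))
    q=p[(p[:,0]>.44)&(p[:,0]<.66)&(abs(p[:,1]-.036)<.1)&(p[:,2]<.06)&(p[:,2]>.012)]
    A=np.c_[q[:,:2],np.ones(len(q))]
    print(cam,'z pct',np.percentile(q[:,2],[5,50,95,99]).round(4))
    f=np.array([.994,-.111]);s_=(q[:,:2]-[.545,.0365])@f; l=(q[:,:2]-[.545,.0365])@[.111,.994]
    for a in(-.082,-.076,-.07,.06,.07,.08): 
        m=(abs(s_-a)<.003)&(abs(abs(l)-.057)<.03)
        if m.any(): print(a,np.median(q[m,2]).round(4),m.sum())
    q=p[(abs(p[:,0]-.487)<.02)&(abs(p[:,1]-.043)<.02)&(p[:,2]>.044)]; print('stud',q.mean(0).round(4),len(q))
    q=p[(abs(p[:,0]-.462)<.025)&(abs(p[:,1]-.255)<.025)&(p[:,2]>.038)&(p[:,2]<.055)]; 
    if len(q): print('cap',cv2.minEnclosingCircle(q[:,:2].astype(np.float32)*1000),len(q))
E
```

```text
t: 6.52
eef_pos: [0.4618, 0.2543, 0.1187]
ee_rot: [3.141, 0.0, -0.109]
force: [-0.4, -1.1, -0.1]
width: 0.0879
gripper_force: 0.0
[0.46178179 0.25428849 0.11865051] [ 3.14101050e+00  4.94850895e-04 -1.09001123e-01] [-0.41907197 -1.107759   -0.08337058]
side z pct [0.0182 0.0244 0.0264 0.0395]
-0.082 0.0243 213
-0.076 0.0243 193
-0.07 0.0244 205
0.06 0.0244 71
0.07 0.0245 62
0.08 0.0241 32
stud [0.4851 0.0452 0.0473] 31
cap ((460.95562744140625, 255.96632385253906), 15.333070755004883) 336
top z pct [0.0208 0.025  0.0279 0.0311]
-0.082 0.025 213
-0.076 0.0251 215
-0.07 0.0249 216
0.06 0.0253 202
0.07 0.0251 208
0.08 0.0247 173
stud [0.4872 0.0424 0.0481] 33
cap ((462.7012023925781, 255.40213012695312), 14.586782455444336) 131
```

View pics/side2.png

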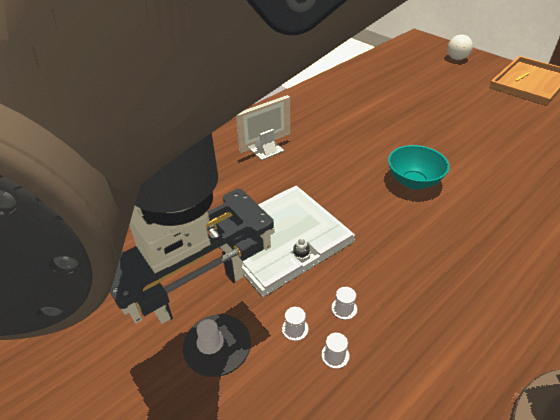

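The cover lies flat at z = 24 mm and is seated. The gripper is centred over the cap at (208,335), so I'll go down and grip it.

```bash
python3 -m crank '[[[0,-0.05,1,0],[0,-0.05,2,0],[0,-0.05,3,0],[0,-0.05,3.8,0],[0,-0.05,4.25,0],[0,-0.05,4.25,0],[0,-0.05,4.25,0]]]'; python3 -m crank '[[[0,0,0,0],[0,0,0,0],[0,0,0,0],[0,0,0,0],[0,0,0,0],[0,0,0,0],[0,0,0,0],[0,0,0,0]]]' 1 55
```

```text
t: 7.5
eef_pos: [0.4625, 0.2568, 0.0136]
ee_rot: [-3.141, -0.001, -0.108]
force: [0.5, 0.9, 0.2]
width: 0.0876
gripper_force: 0.0
t: 8.5
eef_pos: [0.462, 0.2565, 0.0128]
ee_rot: [3.142, 0.0, -0.108]
force: [-0.2, -0.5, -0.9]
width: 0.029
gripper_force: 55.0
```

```bash
python3 -m crank '[[[0,0,-1,0],[0,0,-2,0],[0,0,-3,0],[0.5,2,-3,0],[1,4,-3,0],[1.4,6,-3,0],[1.7,7.6,-3,0],[1.92,8.38,-3,0],[1.92,8.38,-3,0],[1.92,8.38,-3,0],[1.92,8.38,-3,0]]]'
python3 - <<'E'
from h import *
s=arm.get_state();print(s['eef_pos'],s['width'])
for cam in('side','top'):
    im,d=arm.grab_frame(cam)
    for r in arm.trace('cap_mid',cam)[:5]:
        q=pts(cam,d,r['mask']); print(cam,round(r['score'],2),[int(x) for x in r['extent']],np.median(q,0).round(4),q.min(0).round(4),q.max(0).round(4))
    p=pts(cam,d,np.ones(d.shape,bool))
    q=p[(abs(p[:,0]-.487)<.025)&(abs(p[:,1]-.043)<.025)&(p[:,2]>.06)&(p[:,2]<.085)]; print(cam,len(q))
    if cam=='side':cv2.imwrite('pics/s3.png',cv2.resize(im[120:320,200:440],None,fx=3,fy=3)[:,:,::-1])
E
```

```text
t: 9.88
eef_pos: [0.4872, 0.0438, 0.0878]
ee_rot: [-3.141, -0.0, -0.107]
force: [0.4, 0.0, 0.1]
width: 0.0292
gripper_force: 55.0
[0.48720348 0.0438497  0.08779219] 0.02916030539393569
side 0.93 [329, 289, 28, 29] [0.3615 0.0746 0.0274] [ 0.3462  0.0299 -0.0005] [0.3856 0.0876 0.0408]
side 0.93 [322, 334, 26, 34] [0.3183 0.1427 0.0291] [ 0.3032  0.1036 -0.0023] [0.3506 0.156  0.0415]
side 0.81 [283, 307, 22, 32] [0.3874 0.1544 0.0293] [ 0.3733  0.1266 -0.001 ] [0.4115 0.1677 0.0406]
side 0.52 [295, 208, 18, 25] [0.4749 0.0493 0.0988] [ 0.4507 -0.0161  0.024 ] [0.516  0.0796 0.1594]
side 85
top 0.95 [198, 328, 18, 21] [0.3272 0.1327 0.0378] [ 0.3044  0.1171 -0.0005] [0.3419 0.1531 0.043 ]
top 0.81 [235, 304, 21, 21] [0.3687 0.065  0.0381] [ 0.3485  0.0502 -0.0007] [0.3867 0.0855 0.0429]
top 0.63 [194, 288, 22, 20] [0.3934 0.143  0.0379] [ 3.757e-01  1.279e-01 -1.000e-04] [0.4105 0.1612 0.0435]
top 0
```

View pics/s3.png

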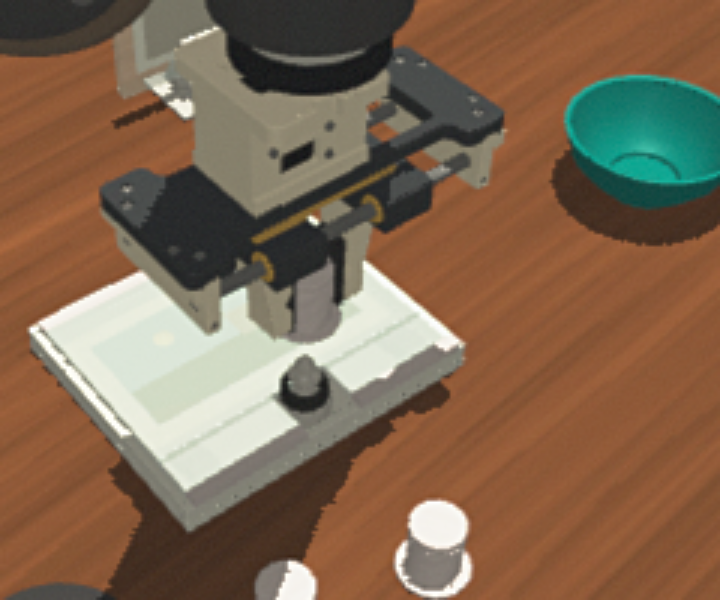

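The cap is held upright above the stud: its flange is at about (316,328) in the crop and the stud tip at (305,358). I'll lower it onto the bulb.

```bash
python3 -m crank '[[[0,0,0.5,0],[0,0,1,0],[0,0,1.25,0],[0,0,1.45,0],[0,0,1.55,0],[0,0,1.55,0],[0,0,1.55,0]]]' - 60
python3 - <<'E'
from h import *
s=arm.get_state();print(s['moment'],s['force'])
im,d=arm.grab_frame('side')
cv2.imwrite('pics/s4.png',cv2.resize(im[190:270,250:350],None,fx=6,fy=6)[:,:,::-1])
c=arm.get_calibration('side')
e=s['eef_pos']
for X in([.487,.043,.05],[.487,.043,.028],[e[0],e[1],e[2]+.0112-.019],[e[0],e[1],e[2]+.0112+.019]):
    v=c['mtx']@(c['R']@np.array(X)+np.ravel(c['t'])); print(((v[:2]/v[2]-[250,190])*6).round(0))
E
```

```text
t: 10.95
eef_pos: [0.4874, 0.0431, 0.0493]
ee_rot: [-3.141, -0.0, -0.108]
force: [0.4, -0.2, 0.2]
width: 0.0285
gripper_force: 60.0
[-0.05676182 -0.00665522 -0.02112924] [ 0.43367464 -0.19462473  0.17615199]
[307. 290.]
[306. 343.]
[305. 310.]
[306. 215.]
```

View pics/s4.png

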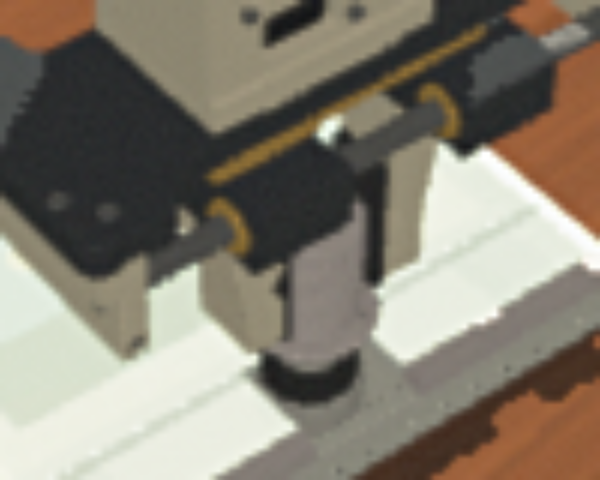

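```bash
python3 -m crank '[[[0,0,0.1,0],[0,0,0.2,0],[0,0,0.3,0],[0,0,0.4,0],[0,0,0.5,0],[0,0,0.6,0],[0,0,0.6,0],[0,0,0.6,0]]]'; python3 -m crank '[[[0,0,0,0],[0,0,0,0]]]'
```

```text
t: 12.0
eef_pos: [0.4871, 0.0429, 0.0342]
ee_rot: [3.141, 0.0, -0.108]
force: [-1.5, 0.3, 2.8]
width: 0.029
gripper_force: 60.0
t: 12.25
eef_pos: [0.4871, 0.043, 0.0342]
ee_rot: [3.142, -0.0, -0.108]
force: [-1.9, 1.8, 3.3]
width: 0.0291
gripper_force: 60.0
```

```bash
python3 -m crank '[[[0,0,0.04,0],[0,0,0.08,0],[0,0,0.12,0],[0,0,0.12,0],[0,0,0.12,0],[0,0,0.12,0]]]'
```

```text
t: 13.0
eef_pos: [0.4874, 0.043, 0.0328]
ee_rot: [3.142, -0.001, -0.107]
force: [-9.2, -0.1, 27.3]
width: 0.0289
gripper_force: 60.0
```

Run:
```python
from h import *
im,d=arm.grab_frame('side')
cv2.imwrite('pics/s5.png',cv2.resize(im[180:280,240:360],None,fx=5,fy=5)[:,:,::-1])
p=pts('side',d,np.ones(d.shape,bool))
s_=(p[:,:2]-[.545,.0365])@[.994,-.111]; l=(p[:,:2]-[.545,.0365])@[.111,.994]
for sg in(1,-1):
    m=(abs(s_+.074)<.006)&(abs(l-sg*.07)<.02)&(p[:,2]<.05); print(np.median(p[m,2]),m.sum())
print(arm.get_state()['force'])
```

```text
0.024433123327911227 140
0.024436980209537662 109
[-9.28961837 -0.32013026 25.76382276]
```

View pics/s5.png

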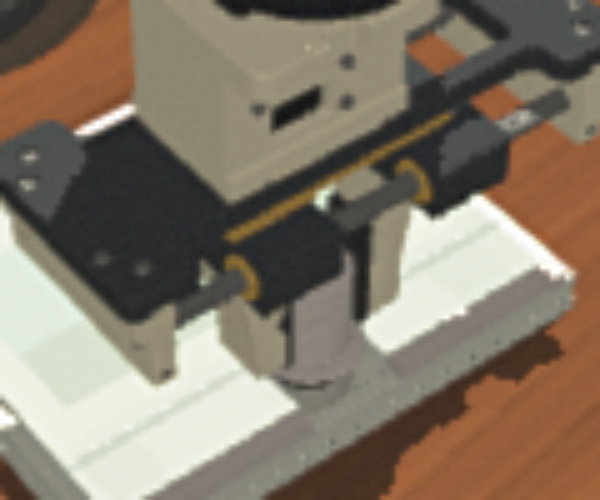

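The cap is fully down on the washer at (315,375), the cover is flat at 24.4 mm, and the arm is pressing with about 26 N.

```bash
python3 -c "
from station import arm
print(arm.job_done())"
```

```text
the job is handed in; nothing more can be done
None
```

The job is handed in with no verdict shown: the cover is shut and flat (its top at 24.4 mm), the cap is fully down on the stud, and the gripper was still pressing it with about 26 N at the last reading.

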